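# Mesh the coin feeder's drive knob and feed one capsule

### The job

The coin-capsule feeder is out of gear. Gripping its raised knob, ease the knob down gently and rock it to and fro until the teeth underneath drop into mesh and it sits fully home; never force it down tooth on tooth. Then, with the knob still home, turn it clockwise (seen from above) so that the star wheel pushes the coin capsule into the notch and it drops into the tray, let go of the knob and leave it down; do not touch the star wheel or the capsule, and leave the loupe and the stack of capsules beside it where they are.

Things in the scene. Friction and masses are not known exactly. Their poses are not given: they have to be found in the camera images.
- knob_grip (a point): Middle of the black grip bar on top of the feeder's knob: bar 50 mm long (point x), 16 mm wide (point y), 34 mm tall; its top is 11 mm above this point, and 23 mm below it lies a metal disc 60 mm across. Site z is up, the turning axis. Pinch it from above across its width. It is clamped on at any angle, so it does not show where the teeth are. It starts 146 to 150 mm above the table.
- knob (a joint): How far the knob is pressed down: 0 = right up; starts at 0 to 0.004 m, out of gear; 0.012 m = fully home on a firm stop, in gear. About 2.5 N of friction keeps it where it is left. At 5 mm its sprung dogs meet the tooth tops; out of mesh, the spring then gives until it is solid at 8 mm and the force shoots up. In mesh the knob goes on down to 12 mm.
- sleeve (a joint): Crush of the cushion spring under the knob that carries the steel dog sleeve (68 mm across, 4 dogs 7 mm wide): 0 = at ease, 0.003 m = solid; 1.5 N preload, 3.5 N per mm. The sleeve turns 1:1 with the knob. The dogs fit between the star's teeth once every 45 degrees of turn (about 9 degrees of play); they start 11 to 34 degrees past a fit, so a 45 degree sweep must meet one.
- star: White star wheel: hub 80 mm across, 8 radial paddles reaching 86 mm from the axis, tops 83 mm above the table; on the hub 8 steel teeth 9 mm wide, 9 mm tall. Origin on the turning axis, 70 mm above the table, z up. Turns endlessly either way with 0.12 N m of friction; dogs pressed hard on the tooth tops can drag it round instead of meshing.
- capsule: Coin in a clear round case, 36 mm across, 8 mm thick, about 40 g, lying on the feeder's deck between two paddles, 66 mm from the turning axis, with about 10 mm of slack between the paddles. Origin at the centre of its underside, 70 mm above the table while on the deck.
- tray (a point): Centre of the floor of the feeder's black tray, 90 mm from the turning axis, 6 mm above the table; inside 64 mm (point x) by 110 mm (point y, pointing away from the axis), walls 30 mm high. The 64 mm wide notch in the deck lies on the line from axis to tray. The capsule starts 45 to 90 degrees counter-clockwise of that line (from above) and drops in, at the latest, when carried to it.
- loupe: bystander: small black eye loupe, 32 mm across, 36 mm tall, standing on the back shelf of the feeder's deck, origin under its centre
- stack: bystander: stack of round capsules 40 mm across, 32 mm tall, beside the feeder on the table, origin under its centre
Not all that is in view belongs to the job. Several things have the shape of the capsule; the one meant has the colours described above.

How it is judged:
By the outcome, as a careful person would: the job done as asked, in the order asked, and still so for the second after the job is handed in, with the robot touching nothing.
It also fails if it takes over 48 s, if anything falls off the work surface, if the arm or the gripper's body presses on something with over 40 N, if the wrist force passes 120 N, or if a joint passes its speed limit or range.

### The arm

A 6-joint arm with a two-finger parallel gripper is mounted at the origin on the work surface. World frame = base frame: x ahead of the robot, y to its left, z up, the work surface at z = 0. Lengths are in m, angles in rad, forces in N, time in s.
With the tool pointing down it reaches from about 0.225 to 0.725 m from the base axis. Payload 3.1 kg.
Tool frame: the origin (TCP) lies midway between the tips of the shut fingers; the grasp point (between the pads) lies 19 mm behind it; z points along the fingers, y is the line along which they close (so a half turn about z gives the same grasp; the last joint's range is limited). The gripper opens to 85 mm and grips with 20 to 120 N. Pads are 22 mm wide; open, the fingers measure 114 mm over their backs; the gripper's body (76 mm by 85 mm) begins 54 mm behind the grasp point. The pads swing forward as they close: fully open they stand 13 mm farther back than shut.
Start: joints at [1.203, 0.048, 0.099, 1.622, 0, 1.443], TCP at [0.125, 0.51, 0.231] pointing down, gripper open.
Joint ranges: [-2.91, 2.91], [-0.99, 1.94], [-1.21, 1.42], [-2.12, 2.29], [-1.49, 1.47], [-3.14, 3.14]. Speed limits (rad/s): [2.79, 2.79, 3.14, 3.14, 3.14, 3.14].

### API

Orientations are given as a unit quaternion [x, y, z, w].
In Python, from bench import robot, vision, order gives the robot as it stands.
- The arm moves only by the tool jog_arm, never from a script. Its argument "deltas" is a list that holds one entry, the list of rows, each a list of 5 numbers: the shift along the world's x, y, z in cm, then the turn about the world's z in rad, then the opening, from -1 (shut) to 1 (fully open). A call has 1 to 12 rows; each row shifts and turns the commanded pose from where the row before left it; what a row does not reach is not made up. A row lasts 1/12 s, in which the tool goes at most 41.7 mm and 7.16 degrees, less where a joint would pass 70% of its speed; a pose out of reach is approached as far as the arm can. A call with a gripper value outside its range is refused whole. The fingers move at their own pace and stop on an object; "grip_force" is the grip in N (left out, the last holds). Time passes only in rows, so rows that do not move let the fingers close. It gives the time, the measured TCP pose, the force, the opening and the grip force at its end, in the units of the state.
- robot.state(): the state, without advancing time (a new reading comes with each control period).
- vision.camera(name): name is "scene" or "side" or "wrist"; returns a dict with "color" (400x640x3 uint8, red, green, blue), "vertical_fov" (degrees; the focal length in pixels is half the picture's height over the tangent of half this angle, whatever the lens; pixels are square), "cx", "cy" (the principal point, pixels), "R" (3x3) and "t" (3): a world point X has camera coordinates R X + t; the wrist camera has in their place "tool_from_camera" (4x4, takes a point from camera to tool coordinates, whose origin is the TCP and whose axes are the flange's). Camera axes: x right, y down, z forward; pixel columns grow to the right and rows downward; lengths in m; the calibration is good to about 2 mm. A picture is of the moment at which its call begins: read the wrist's pose just before it. There is no depth.
- order.job_done(): hands the job in; it is judged then, once.
The state is a dict: "clock": time; "joints": joint angles; "dq": joint speeds; "effort": joint torques, N m; "position": TCP position; "tool_rot": TCP orientation; "contact_force": force on the tool from outside, world axes, zero at the start; "torque": the same for the moment, N m; "opening": opening from 0.0 (shut) to 1.0 (fully open); "gripper_force": force on a finger pad.
Only numpy, scipy, OpenCV 4.12 (cv2) and the standard library are available. Lean on these libraries where they do the work, as an engineer would, in place of code of your own. Each camera call takes 0.05 s, during which the arm holds its last target. There are 200 camera calls.

## Working session

There is one attempt and no reset: what is moved stays moved. The work goes in short steps, Python scripts to look and compute and a tool call to move; the robot and the scene stay as the last step left them, time stands still between calls to the robot, and variables do not carry over. Pictures are saved under pics/ and viewed, at most 10 in all, crops included, and the job is handed in when it is done.

Besides the shell and the picture viewer there is one more tool, called after "Call:" in YAML: its name, and indented under it one key for each argument. jog_arm: Moves the arm, as the interface text tells. Its arguments: {"type":"object","properties":{"deltas":{"type":"array","items":{"type":"array","items":{"type":"array","items":{"type":"number"}}}},"grip_force":{"type":"number"}},"required":["deltas"]}

```bash
mkdir -p pics && cat > h.py <<'E'
from bench import robot, vision, order
import numpy as np, cv2, pickle
def snap(name, fn):
    s=robot.state(); c=vision.camera(name); c['state']=s
    cv2.imwrite('pics/'+fn+'.png', c['color'][:,:,::-1]); pickle.dump(c,open('pics/'+fn+'.pkl','wb')); return c
E
python3 - <<'E'
from h import *
a=snap('scene','scene0');b=snap('side','side0');w=snap('wrist','wrist0')
for c in(a,b,w): print(c['vertical_fov'],c['cx'],c['cy'])
for c in(a,b): print(-c['R'].T@c['t'], c['R'][2])
print(w['tool_from_camera']); print(robot.state())
im=np.vstack([a['color'],b['color']])
cv2.imwrite('pics/both.png',cv2.resize(im,(480,600))[:,:,::-1])
E
```

```text
47.77585610808528 317.2515226651123 191.3151355942956
54.41931244897852 320.7580098194927 199.011279994305
71.90398517345362 318.63417579023246 199.27452840064487
[ 0.87502316 -0.50291949  0.75185914] [-0.37592151  0.57997291 -0.72271325]
[ 0.23256021 -0.45729441  0.49504726] [ 0.4231122   0.69231233 -0.58453375]
[[-1.54829878e-04 -9.51464385e-01 -3.07758834e-01  7.99603924e-02]
 [ 9.99999897e-01 -1.61857069e-05 -4.53048695e-04  2.98427269e-04]
 [ 4.26078403e-04 -3.07758873e-01  9.51464290e-01 -1.42624844e-01]
 [ 0.00000000e+00  0.00000000e+00  0.00000000e+00  1.00000000e+00]]
{'clock': 0.15, 'joints': array([ 1.20318655e+00,  4.85840441e-02,  9.79220855e-02,  1.62199482e+00,
       -1.86777159e-05,  1.44298910e+00]), 'dq': array([-6.47671737e-04, -2.84134880e-03,  5.03948482e-03,  4.58618991e-04,
       -4.14312241e-06,  1.74893445e-03]), 'effort': array([ 1.61677548e-03, -3.39260781e+01,  3.20423305e+01,  1.53627398e-02,
       -1.22964648e-04,  7.46012574e-06]), 'position': array([0.12453876, 0.50951442, 0.23036641]), 'tool_rot': array([ 1.19614132e-01,  9.92820021e-01, -9.04123726e-04, -2.19022219e-04]), 'contact_force': array([ 0.0058677 , -0.1366465 , -0.20040634]), 'torque': array([0.01448785, 0.03365678, 0.0524779 ]), 'gripper_force': 0.0, 'opening': 0.9984467146574969}
```

View pics/scene0.png

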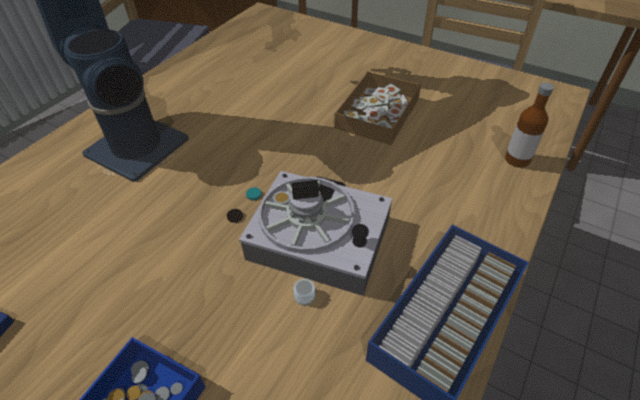

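View pics/side0.png

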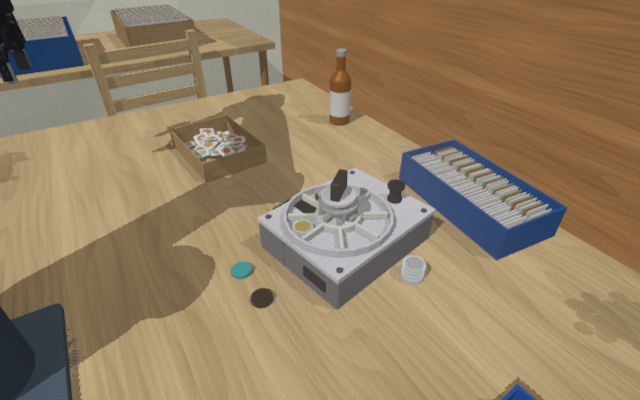

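The feeder is at scene (318,228) and side (345,235).
- **Knob bar:** black, at scene (305,190) and side (340,184).
- **Capsule candidates:** gold coin on the deck at scene (282,198) / side (302,227); teal disc at scene (254,193); dark disc at scene (235,215); the stack at scene (304,291). The gold one between the paddles is the capsule.
- **Loupe:** scene (360,235).

Next, close crops to check this choice.

```bash
python3 - <<'E'
import cv2,numpy as np
a=cv2.imread('pics/scene0.png')[165:255,240:360]; b=cv2.imread('pics/side0.png')[160:250,270:390]
# each 120x90 -> scale 5 =600x450 ; save separately
cv2.imwrite('pics/ca.png',cv2.resize(a,None,fx=6,fy=6,interpolation=cv2.INTER_CUBIC))
cv2.imwrite('pics/cb.png',cv2.resize(b,None,fx=6,fy=6,interpolation=cv2.INTER_CUBIC))
E
```

```text
(no output)
```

View pics/ca.png

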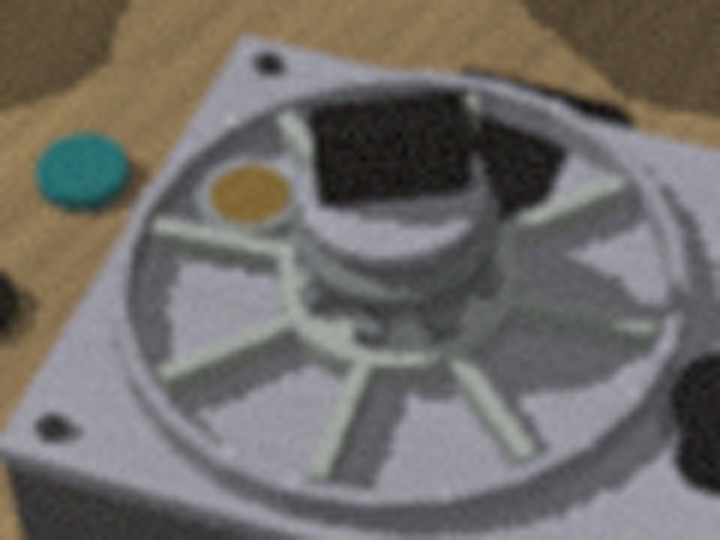

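View pics/cb.png

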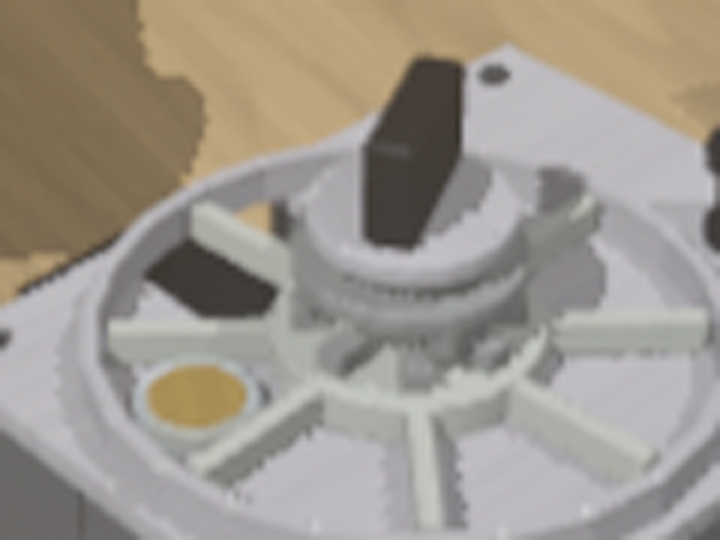

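The crops confirm it. The gold coin capsule is at ca (250,195) and cb (197,395), between two paddles. The dark notch with the tray is at ca (525,165) and cb (210,280), clockwise of the capsule. The bar corners are readable, so I'll triangulate.

```bash
cat >> h.py <<'E'
def K(c):
    f=200/np.tan(np.radians(c['vertical_fov'])/2); return np.array([[f,0,c['cx']],[0,f,c['cy']],[0,0,1]])
def P(c):
    if 'R' in c: return K(c)@np.c_[c['R'],c['t']]
    from scipy.spatial.transform import Rotation as Ro
    T=np.eye(4); s=c['state']; T[:3,:3]=Ro.from_quat(s['tool_rot']).as_matrix(); T[:3,3]=s['position']
    return K(c)@np.linalg.inv(T@c['tool_from_camera'])[:3]
def tri(c1,p1,c2,p2):
    X=cv2.triangulatePoints(P(c1),P(c2),np.array(p1,float).reshape(2,1),np.array(p2,float).reshape(2,1)); return (X[:3]/X[3]).ravel()
def onz(c,p,z):
    M=P(c); A=np.c_[M[:,0],M[:,1],M[:,2]*z+M[:,3]]; h=np.linalg.solve(A,[p[0],p[1],1]); return h[:2]/h[2]
def ld(fn): return pickle.load(open('pics/'+fn+'.pkl','rb'))
E
python3 - <<'E'
from h import *
a=ld('scene0');b=ld('side0')
g=lambda p,o:[(p[0]+.5)/6-.5+o[0],(p[1]+.5)/6-.5+o[1]]
A=lambda *p:g(p,(240,165)); B=lambda *p:g(p,(270,160))
for n,p,q in [('topA',(310,108),(365,145)),('topD',(470,92),(425,58)),('botB',(320,205),(410,245)),('caps',(250,195),(197,397))]:
    print(n,tri(a,A(*p),b,B(*q)))
for n,q,z in [('A',(365,145),.159),('B',(410,155),.159),('C',(462,65),.159),('D',(425,58),.159),('caps',(197,397),.077),('notch',(210,280),.07),('notchL',(145,268),.07),('notchR',(280,295),.07)]: print(n,onz(b,B(*q),z))
print('notch scene',onz(a,A(525,165),.07), onz(a,A(565,150),.07))
# paddles: tips at z=.083 scene
print([onz(a,A(*p),.083).round(4) for p in [(155,222),(165,378),(320,475),(525,455),(655,328),(620,185),(290,118)]])
E
```

```text
topA [ 0.5116886  -0.0303275   0.15668015]
topD [0.55070653 0.000741   0.155738  ]
botB [ 0.52024716 -0.0405208   0.12697213]
caps [ 0.46883705 -0.01225389  0.07687377]
A [ 0.50997077 -0.03235249]
B [ 0.517382   -0.04238102]
C [ 0.55405669 -0.01278973]
D [ 0.54744714 -0.00443409]
caps [ 0.46885221 -0.01159614]
notch [0.50331701 0.04226014]
notchL [0.48937766 0.0579685 ]
notchR [0.51758115 0.0246984 ]
notch scene [0.53915499 0.05284011] [0.54745204 0.06616698]
[array([ 0.4524, -0.0437]), array([ 0.4951, -0.0964]), array([ 0.5589, -0.103 ]), array([ 0.6091, -0.064 ]), array([0.6187, 0.0014]), array([0.578 , 0.0506]), array([0.4638, 0.02  ])]
```

Centre of the bar and star agree at about (0.536, -0.022), with the bar top at z≈0.156 and the bar axis at about 39°. The capsule sits at radius 67 mm. These match the text, so I move above the knob.

Call:
jog_arm:
  deltas:
    - [[1.71, -2.21, 0.1, 0.038, 1], [1.71, -2.21, 0.1, 0.038, 1], [1.71, -2.21, 0.1, 0.038, 1], [1.71, -2.21, 0.1, 0.038, 1], [1.71, -2.21, 0.1, 0.038, 1], [1.71, -2.21, 0.1, 0.038, 1], [1.71, -2.21, 0.1, 0.038, 1], [1.71, -2.21, 0.1, 0.038, 1], [1.71, -2.21, 0.1, 0.038, 1], [1.71, -2.21, 0.1, 0.038, 1], [1.71, -2.21, 0.1, 0.038, 1], [1.71, -2.21, 0.1, 0.038, 1]]

```text
clock: 1.15
position: [0.3303, 0.2435, 0.2431]
tool_rot: [-0.109, 0.994, -0.0, -0.0]
contact_force: [0.2, 0.2, 0.5]
opening: 0.999
gripper_force: 0.0
```

Call:
jog_arm:
  deltas:
    - [[1.71, -2.21, 0, 0.038, 1], [1.71, -2.21, 0, 0.038, 1], [1.71, -2.21, 0, 0.038, 1], [1.71, -2.21, 0, 0.038, 1], [1.71, -2.21, 0, 0.038, 1], [1.71, -2.21, 0, 0.038, 1], [1.71, -2.21, 0, 0.038, 1], [1.71, -2.21, 0, 0.038, 1], [1.71, -2.21, 0, 0.038, 1], [1.71, -2.21, 0, 0.038, 1], [1.71, -2.21, 0, 0.038, 1], [1.71, -2.21, 0, 0.038, 1]]

```text
clock: 2.15
position: [0.5356, -0.0216, 0.2428]
tool_rot: [-0.331, 0.944, 0.0, -0.0]
contact_force: [0.6, 0.4, 0.5]
opening: 1.0
gripper_force: 0.0
```

Call:
jog_arm:
  deltas:
    - [[0, 0, 0, 0, 1], [0, 0, 0, 0, 1], [0, 0, 0, 0, 1]]

```text
clock: 2.4
position: [0.5346, -0.0202, 0.2429]
tool_rot: [-0.33, 0.944, 0.001, -0.001]
contact_force: [-0.1, -0.3, -0.3]
opening: 0.998
gripper_force: 0.0
```

```bash
python3 - <<'E'
from h import *
w=snap('wrist','wrist1'); s=w['state']; print(s['clock'],s['position'],s['tool_rot'],s['joints'],s['contact_force'])
h=P(w)@[.536,-.022,.158,1]; print(h/h[2])
E
```

```text
2.4 [ 0.5345665  -0.02016926  0.24287341] [-3.29529573e-01  9.44144884e-01  5.88971642e-04 -5.92512006e-04] [-1.63377071e-01  7.90811029e-02  1.54865537e-01  1.64818507e+00
  4.66923295e-04 -8.34988239e-01] [-0.12612116 -0.33880975 -0.2955715 ]
[314.75485368 205.65801464   1.        ]
```

View pics/wrist1.png

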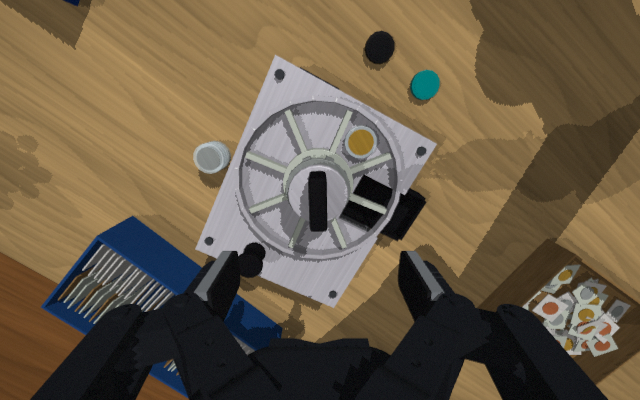

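The wrist view shows the bar nearly upright at (317,201), the capsule at (361,142), and the notch and tray at (370,200) to (405,215). The loupe is at (252,258) and the stack at (210,157). Next I refine the bar angle and centre by code.

```bash
python3 - <<'E'
from h import *
w=ld('wrist1'); g=w['color'].max(2)
m=(g<60).astype(np.uint8); m[:, :298]=0; m[:,335:]=0; m[:160]=0; m[240:]=0
n,l,st,ce=cv2.connectedComponentsWithStats(m); i=1+np.argmax(st[1:,4]); print(st[i])
c,_=cv2.findContours((l==i).astype(np.uint8),0,2); r=cv2.minAreaRect(c[0]); print(r)
for y in range(168,236,4): xs=np.where(l[y]==i)[0]; print(y,xs.min() if len(xs) else 0,xs.max() if len(xs) else 0, end=' | ')
# predicted top & bottom rect for hypothesis
C=np.array([.536,-.022]); 
for ang in (36,38.6,41):
  d=np.array([np.cos(np.radians(ang)),np.sin(np.radians(ang))]); e=np.array([-d[1],d[0]])
  for z in (.1575,.1235):
    q=[P(w)@np.r_[C+a*.025*d+b*.008*e,z,1] for a in(1,-1) for b in(1,-1)]; print(ang,z,[(v[:2]/v[2]).round(1).tolist() for v in q])
print('notch/caps xy',onz(w,(361,142),.077),onz(w,(405,216),.036),onz(w,(347,196),.07),onz(w,(388,220),.07))
E
```

```text
[ 308  171   19   61 1059]
((316.9999694824219, 200.99998474121094), (59.99999237060547, 17.999996185302734), 90.0)
168 0 0 | 172 310 324 | 176 309 325 | 180 309 325 | 184 308 326 | 188 308 326 | 192 308 326 | 196 309 326 | 200 309 326 | 204 309 326 | 208 309 326 | 212 309 326 | 216 309 326 | 220 310 326 | 224 310 326 | 228 310 326 | 232 0 0 | 36 0.1575 [[322.5, 231.9], [304.8, 231.3], [325.3, 178.0], [306.5, 177.2]]
36 0.1235 [[322.0, 218.0], [306.4, 217.3], [324.5, 169.8], [307.9, 169.1]]
38.6 0.1575 [[323.8, 231.6], [306.1, 231.6], [324.0, 177.6], [305.1, 177.6]]
38.6 0.1235 [[323.1, 217.7], [307.5, 217.7], [323.3, 169.4], [306.7, 169.4]]
41 0.1575 [[325.0, 231.2], [307.3, 232.0], [322.8, 177.2], [303.9, 178.0]]
41 0.1235 [[324.2, 217.3], [308.5, 218.0], [322.2, 169.1], [305.6, 169.8]]
notch/caps xy [ 0.46871556 -0.01131963] [0.50570257 0.10846372] [0.52708053 0.01883734] [0.51928905 0.07846647]
```

Wrist and fixed cameras agree within about 2 mm, and the TCP is over the bar and aligned. The tray direction is about 103° and the capsule about 171°, so the angle between them is about 68°. Descending now.

Call:
jog_arm:
  deltas:
    - [[0, 0, -1.4, 0.01, 1], [0, 0, -1.4, 0, 1], [0, 0, -1.4, 0, 1], [0, 0, -1.4, 0, 1], [0, 0, -1.4, 0, 1], [0, 0, -1.4, 0, 1], [0, 0, -1.0, 0, 1], [0, 0, -0.8, 0, 1], [0, 0, -0.5, 0, 1], [0, 0, -0.4, 0, 1], [0, 0, 0, 0, 1], [0, 0, 0, 0, 1]]

```text
clock: 3.45
position: [0.5353, -0.0204, 0.1327]
tool_rot: [-0.335, 0.942, -0.0, 0.0]
contact_force: [0.1, 0.0, 0.2]
opening: 0.997
gripper_force: 0.0
```

Call:
jog_arm:
  deltas:
    - [[0, 0, 0, 0, -0.4], [0, 0, 0, 0, -0.5], [0, 0, 0, 0, -0.6], [0, 0, 0, 0, -0.7], [0, 0, 0, 0, -0.8], [0, 0, 0, 0, -1], [0, 0, 0, 0, -1], [0, 0, 0, 0, -1], [0, 0, 0, 0, -1], [0, 0, 0, 0, -1]]
  grip_force: 40

```text
clock: 4.28
position: [0.5353, -0.0206, 0.1324]
tool_rot: [-0.334, 0.942, -0.0, 0.0]
contact_force: [0.6, -0.6, -0.0]
opening: 0.178
gripper_force: 43.5
```

```bash
python3 - <<'E'
from h import *
s=robot.state(); print(s)
a=snap('scene','scene2');b=snap('side','side2')
im=np.hstack([cv2.resize(a['color'][150:260,230:360],None,fx=3,fy=4)[:, :390],cv2.resize(b['color'][140:250,270:400],None,fx=3,fy=4)])
cv2.imwrite('pics/c2.png',im[:,:,::-1])
E
```

```text
{'clock': 4.2833, 'joints': array([-1.63519154e-01,  7.56394694e-02, -6.81619540e-02,  1.42650816e+00,
       -2.25341235e-04, -8.45622485e-01]), 'dq': array([-0.001233  ,  0.00109495,  0.00118323, -0.00054198,  0.00014367,
       -0.00072751]), 'effort': array([ 3.62428715e-01, -3.46341670e+01,  3.15130198e+01,  2.38163453e-01,
        1.70318093e-01, -2.00495002e-02]), 'position': array([ 0.53527895, -0.02058446,  0.13244447]), 'tool_rot': array([-3.34478332e-01,  9.42403403e-01, -2.16283551e-04,  1.58574845e-04]), 'contact_force': array([ 0.59073696, -0.55383554, -0.00918782]), 'torque': array([-0.10113018, -0.11182452, -0.02241369]), 'gripper_force': 43.50797116756439, 'opening': 0.17765260120120033}
```

View pics/c2.png

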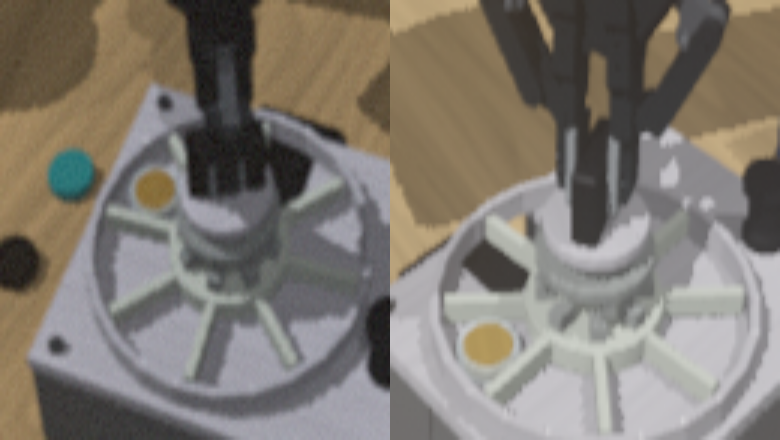

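The bar is pinched squarely: opening is 15 mm and side forces are negligible. Ease down in small steps, watching the force.

Call:
jog_arm:
  deltas:
    - [[0, 0, -0.05, 0, -1], [0, 0, -0.05, 0, -1], [0, 0, 0, 0, -1], [0, 0, 0, 0, -1]]

```text
clock: 4.72
position: [0.5353, -0.0206, 0.1313]
tool_rot: [-0.335, 0.942, -0.0, 0.0]
contact_force: [0.4, -0.5, 0.7]
opening: 0.179
gripper_force: 43.6
```

Call:
jog_arm:
  deltas:
    - [[0, 0, -0.05, 0, -1], [0, 0, 0, 0, -1], [0, 0, 0, 0, -1]]

```text
clock: 4.97
position: [0.5353, -0.0206, 0.1308]
tool_rot: [-0.334, 0.942, -0.0, 0.0]
contact_force: [1.0, -1.7, 0.6]
opening: 0.181
gripper_force: 43.6
```

Call:
jog_arm:
  deltas:
    - [[0, 0, -0.05, 0, -1], [0, 0, 0, 0, -1], [0, 0, 0, 0, -1]]

```text
clock: 5.22
position: [0.5352, -0.0205, 0.1303]
tool_rot: [-0.335, 0.942, -0.0, 0.0]
contact_force: [0.9, -1.0, 0.8]
opening: 0.178
gripper_force: 43.6
```

Call:
jog_arm:
  deltas:
    - [[0, 0, -0.05, 0, -1], [0, 0, 0, 0, -1], [0, 0, 0, 0, -1]]

```text
clock: 5.47
position: [0.5352, -0.0205, 0.1298]
tool_rot: [-0.334, 0.942, -0.0, 0.0]
contact_force: [1.6, -1.3, 1.0]
opening: 0.177
gripper_force: 43.6
```

Call:
jog_arm:
  deltas:
    - [[0, 0, -0.05, 0, -1], [0, 0, 0, 0, -1], [0, 0, 0, 0, -1]]

```text
clock: 5.72
position: [0.5352, -0.0205, 0.1296]
tool_rot: [-0.335, 0.942, -0.0, 0.0]
contact_force: [1.0, -2.8, 2.3]
opening: 0.183
gripper_force: 43.9
```

Call:
jog_arm:
  deltas:
    - [[0, 0, -0.05, 0, -1], [0, 0, 0, 0, -1], [0, 0, 0, 0, -1]]

```text
clock: 5.97
position: [0.5353, -0.0205, 0.1293]
tool_rot: [-0.335, 0.942, -0.0, 0.0]
contact_force: [0.4, -2.0, 4.0]
opening: 0.178
gripper_force: 44.1
```

The dogs met the tooth tops at TCP z≈0.1298. A touch more preload, then turn.

Call:
jog_arm:
  deltas:
    - [[0, 0, -0.05, 0, -1], [0, 0, 0, 0, -1], [0, 0, 0, -0.04, -1], [0, 0, 0, -0.04, -1], [0, 0, 0, 0, -1]]

```text
clock: 6.38
position: [0.5353, -0.0205, 0.1288]
tool_rot: [-0.296, 0.955, -0.0, 0.0]
contact_force: [-0.0, -2.0, 5.6]
opening: 0.177
gripper_force: 44.2
```

Call:
jog_arm:
  deltas:
    - [[0, 0, 0, -0.04, -1], [0, 0, 0, -0.04, -1], [0, 0, 0, 0, -1]]

```text
clock: 6.63
position: [0.5352, -0.0205, 0.1288]
tool_rot: [-0.258, 0.966, -0.0, 0.0]
contact_force: [0.0, -1.3, 4.9]
opening: 0.175
gripper_force: 44.2
```

```bash
python3 -c "
from h import *
s=robot.state();print(s['torque'],s['contact_force'],s['position'])"
```

```text
[-0.41981519 -0.02062822 -0.08115285] [ 0.00945859 -1.31141662  4.87742088] [ 0.53524888 -0.0204701   0.12880747]
```

Call:
jog_arm:
  deltas:
    - [[0, 0, 0, -0.04, -1], [0, 0, 0, -0.04, -1], [0, 0, 0, 0, -1]]

```text
clock: 6.88
position: [0.5352, -0.0204, 0.1288]
tool_rot: [-0.219, 0.976, -0.0, 0.0]
contact_force: [-0.1, -1.3, 5.2]
opening: 0.178
gripper_force: 44.2
```

Call:
jog_arm:
  deltas:
    - [[0, 0, 0, -0.04, -1], [0, 0, 0, -0.04, -1], [0, 0, 0, 0, -1]]

```text
clock: 7.13
position: [0.5352, -0.0204, 0.1288]
tool_rot: [-0.179, 0.984, -0.0, 0.0]
contact_force: [0.2, -1.8, 5.8]
opening: 0.177
gripper_force: 44.2
```

```bash
python3 - <<'E'
from h import *
s=robot.state(); print(s['torque'],s['contact_force'])
a=ld('scene2');b=ld('side2');a3=snap('scene','scene3');b3=snap('side','side3')
r=[cv2.resize(c['color'][y:y+75,x:x+130],(390,300)) for c,y,x in((a,185,230),(b,185,270),(a3,185,230),(b3,185,270))]
cv2.imwrite('pics/c3.png',np.vstack([np.hstack(r[:2]),np.hstack(r[2:])])[:,:,::-1])
E
```

```text
[-0.38012701  0.00689533 -0.02168221] [ 0.22701669 -1.7659357   5.75798   ]
```

View pics/c3.png

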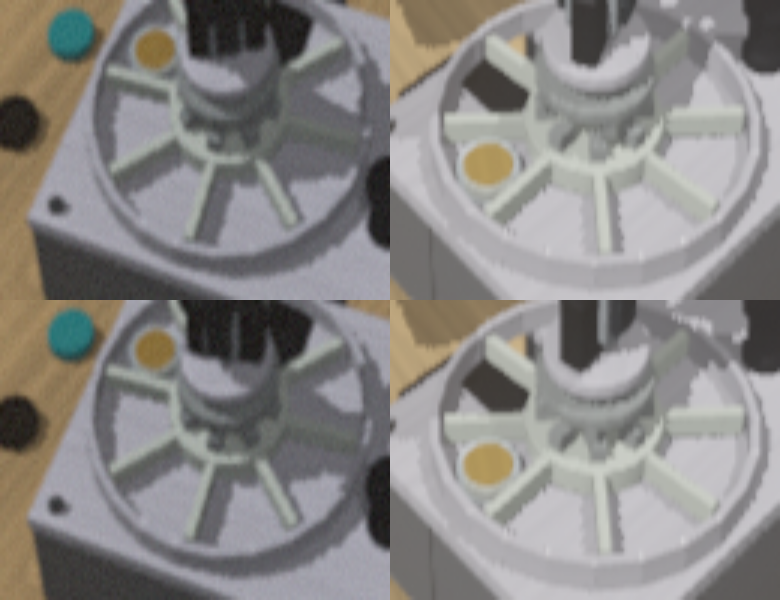

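The star, paddles and capsule haven't moved (same pixels in both rows), so the sleeve is gliding over the tooth tops without dragging. I continue the sweep.

Call:
jog_arm:
  deltas:
    - [[0, 0, 0, -0.04, -1], [0, 0, 0, -0.04, -1], [0, 0, 0, 0, -1]]

```text
clock: 7.48
position: [0.5352, -0.0204, 0.1288]
tool_rot: [-0.14, 0.99, -0.0, 0.0]
contact_force: [-0.3, -1.8, 5.2]
opening: 0.181
gripper_force: 44.2
```

Call:
jog_arm:
  deltas:
    - [[0, 0, 0, -0.04, -1], [0, 0, 0, -0.04, -1], [0, 0, 0, 0, -1]]

```text
clock: 7.73
position: [0.5351, -0.0203, 0.128]
tool_rot: [-0.101, 0.995, 0.0, 0.0]
contact_force: [1.7, -1.2, 0.6]
opening: 0.177
gripper_force: 43.7
```

The force fell and z dropped: the teeth are in mesh. Ease down.

Call:
jog_arm:
  deltas:
    - [[0, 0, -0.05, 0, -1], [0, 0, -0.05, 0, -1], [0, 0, 0, 0, -1], [0, 0, 0, 0, -1]]

```text
clock: 8.07
position: [0.5351, -0.0204, 0.1267]
tool_rot: [-0.101, 0.995, 0.0, -0.0]
contact_force: [1.9, -1.0, 0.0]
opening: 0.176
gripper_force: 43.4
```

Call:
jog_arm:
  deltas:
    - [[0, 0, -0.05, 0, -1], [0, 0, -0.05, 0, -1], [0, 0, 0, 0, -1], [0, 0, 0, 0, -1]]

```text
clock: 8.4
position: [0.5351, -0.0204, 0.1262]
tool_rot: [-0.101, 0.995, 0.0, -0.0]
contact_force: [1.5, -0.7, -0.2]
opening: 0.179
gripper_force: 43.5
```

Call:
jog_arm:
  deltas:
    - [[0, 0, -0.05, 0, -1], [0, 0, -0.05, 0, -1], [0, 0, 0, 0, -1], [0, 0, 0, 0, -1]]

```text
clock: 8.73
position: [0.5351, -0.0203, 0.1253]
tool_rot: [-0.101, 0.995, 0.0, 0.0]
contact_force: [1.7, -1.2, 1.1]
opening: 0.177
gripper_force: 43.6
```

Call:
jog_arm:
  deltas:
    - [[0, 0, -0.05, 0, -1], [0, 0, -0.05, 0, -1], [0, 0, 0, 0, -1], [0, 0, 0, 0, -1]]

```text
clock: 9.07
position: [0.5351, -0.0204, 0.1243]
tool_rot: [-0.101, 0.995, 0.0, 0.0]
contact_force: [2.4, -0.6, 1.9]
opening: 0.185
gripper_force: 43.6
```

Call:
jog_arm:
  deltas:
    - [[0, 0, -0.05, 0, -1], [0, 0, -0.05, 0, -1], [0, 0, 0, 0, -1], [0, 0, 0, 0, -1]]

```text
clock: 9.4
position: [0.5351, -0.0204, 0.1232]
tool_rot: [-0.101, 0.995, 0.0, 0.0]
contact_force: [1.7, -0.0, 0.8]
opening: 0.181
gripper_force: 43.6
```

Call:
jog_arm:
  deltas:
    - [[0, 0, -0.05, 0, -1], [0, 0, -0.05, 0, -1], [0, 0, 0, 0, -1], [0, 0, 0, 0, -1]]

```text
clock: 9.73
position: [0.5352, -0.0204, 0.1228]
tool_rot: [-0.101, 0.995, -0.0, 0.0]
contact_force: [0.7, -0.3, 4.8]
opening: 0.181
gripper_force: 44.0
```

Call:
jog_arm:
  deltas:
    - [[0, 0, -0.05, 0, -1], [0, 0, -0.05, 0, -1], [0, 0, 0, 0, -1], [0, 0, 0, 0, -1]]

```text
clock: 10.07
position: [0.5352, -0.0204, 0.1227]
tool_rot: [-0.101, 0.995, -0.0, 0.0]
contact_force: [0.4, 0.3, 7.6]
opening: 0.176
gripper_force: 44.6
```

It is on the firm stop at z 0.1227, 7 mm below the tooth contact, as expected for fully home. Now turn clockwise.

Call:
jog_arm:
  deltas:
    - [[0, 0, 0, -0.04, -1], [0, 0, 0, -0.05, -1], [0, 0, 0, -0.05, -1], [0, 0, 0, -0.05, -1], [0, 0, 0, -0.05, -1], [0, 0, 0, -0.05, -1], [0, 0, 0, -0.05, -1], [0, 0, 0, -0.05, -1], [0, 0, 0, -0.05, -1], [0, 0, 0, -0.05, -1], [0, 0, 0, -0.05, -1], [0, 0, 0, 0, -1]]

```text
clock: 11.07
position: [0.5352, -0.0202, 0.1227]
tool_rot: [0.169, 0.986, 0.0, 0.0]
contact_force: [-0.4, 0.7, 7.1]
opening: 0.176
gripper_force: 44.6
```

Call:
jog_arm:
  deltas:
    - [[0, 0, 0, -0.04, -1], [0, 0, 0, -0.05, -1], [0, 0, 0, -0.05, -1], [0, 0, 0, -0.05, -1], [0, 0, 0, -0.05, -1], [0, 0, 0, -0.05, -1], [0, 0, 0, -0.05, -1], [0, 0, 0, -0.05, -1], [0, 0, 0, 0, -1], [0, 0, 0, 0, -1]]

```text
clock: 11.9
position: [0.5353, -0.02, 0.1227]
tool_rot: [0.356, 0.935, 0.0, 0.001]
contact_force: [0.2, 0.2, 6.8]
opening: 0.18
gripper_force: 44.5
```

```bash
python3 - <<'E'
from h import *
s=robot.state(); print(s['torque'],s['contact_force'],s['joints'])
a3=snap('scene','scene4');b3=snap('side','side4')
r=[cv2.resize(c['color'][y:y+110,x:x+130],(390,440)) for c,y,x in((a3,150,230),(b3,150,270))]
cv2.imwrite('pics/c4.png',np.hstack(r)[:,:,::-1])
E
```

```text
[ 0.02702997  0.11986034 -0.00451293] [0.24875657 0.20210501 6.84642476] [-1.63082794e-01  7.76150786e-02 -8.54772222e-02  1.40652214e+00
  7.72916339e-04  5.64352926e-01]
```

View pics/c4.png

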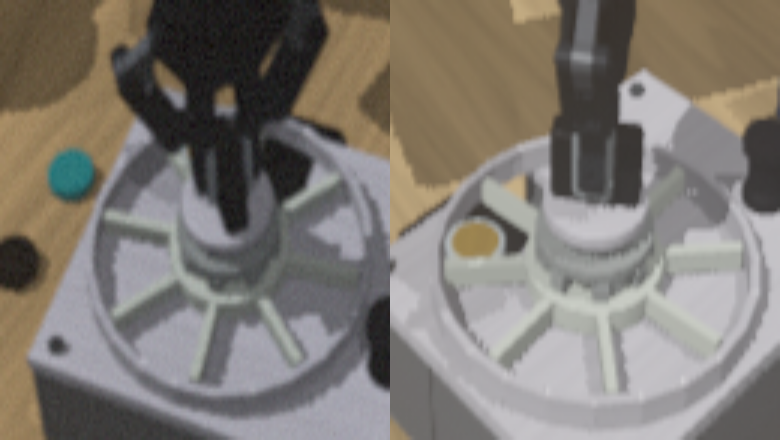

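The star has carried the capsule to the notch edge, at c4 (475,240), and it hasn't dropped yet. I keep turning.

Call:
jog_arm:
  deltas:
    - [[0, 0, 0, -0.04, -1], [0, 0, 0, -0.05, -1], [0, 0, 0, -0.05, -1], [0, 0, 0, -0.05, -1], [0, 0, 0, -0.05, -1], [0, 0, 0, -0.05, -1], [0, 0, 0, -0.05, -1], [0, 0, 0, -0.05, -1], [0, 0, 0, -0.05, -1], [0, 0, 0, 0, -1], [0, 0, 0, 0, -1]]

```text
clock: 12.92
position: [0.5355, -0.0199, 0.1227]
tool_rot: [0.551, 0.834, 0.001, 0.0]
contact_force: [0.0, 1.1, 6.8]
opening: 0.183
gripper_force: 44.5
```

```bash
python3 - <<'E'
from h import *
s=robot.state(); print(s['torque'],s['contact_force'],s['joints'])
a3=snap('scene','scene5');b3=snap('side','side5');w=snap('wrist','wrist5')
r=[cv2.resize(c['color'][y:y+110,x:x+130],(390,440)) for c,y,x in((a3,150,230),(b3,150,270))]
cv2.imwrite('pics/c5.png',np.hstack(r)[:,:,::-1])
E
```

```text
[0.12713297 0.00034005 0.0288399 ] [0.02554965 1.09005188 6.82268666] [-1.63024271e-01  7.76739185e-02 -8.54540249e-02  1.40629865e+00
  1.03504601e-03  1.00437191e+00]
```

View pics/c5.png

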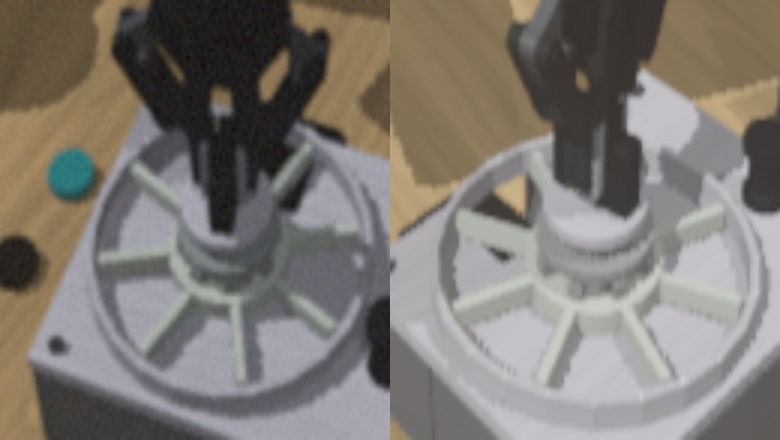

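The capsule is no longer visible on the deck. I check for its gold colour by code in all three views.

```bash
python3 - <<'E'
from h import *
for n in('scene0','scene5','side0','side4','side5','wrist1','wrist5'):
    c=ld(n); hsv=cv2.cvtColor(c['color'],cv2.COLOR_RGB2HSV)
    m=cv2.inRange(hsv,(15,150,60),(28,255,255))
    k,l,st,ce=cv2.connectedComponentsWithStats(m)
    print(n,[(ce[i].round().tolist(),int(st[i,4])) for i in range(1,k) if st[i,4]>6][:12])
w=ld('wrist5')
for c,n in((ld('side5'),'side'),(w,'wrist'),(ld('scene5'),'scene')):
    for nm,X in(('deck100',[.536-.066*.17,-.022+.066*.985,.076]),('tray',[.516,.066,.012])):
        h=P(c)@[*X,1]; print(n,nm,(h/h[2])[:2].round())
E
```

```text
scene0 [([623.0, 60.0], 16), ([616.0, 76.0], 7), ([612.0, 84.0], 7), ([544.0, 115.0], 10), ([543.0, 121.0], 9), ([523.0, 122.0], 7), ([528.0, 126.0], 8), ([512.0, 162.0], 9), ([133.0, 393.0], 98), ([115.0, 395.0], 95)]
scene5 [([628.0, 53.0], 8), ([605.0, 95.0], 7), ([542.0, 100.0], 12), ([541.0, 109.0], 7), ([545.0, 116.0], 8), ([540.0, 124.0], 11), ([531.0, 131.0], 8), ([509.0, 160.0], 10), ([515.0, 163.0], 8), ([133.0, 393.0], 92), ([116.0, 395.0], 87)]
side0 []
side4 []
side5 []
wrist1 [([361.0, 142.0], 465), ([8.0, 259.0], 48), ([20.0, 268.0], 56), ([2.0, 271.0], 16), ([565.0, 274.0], 89), ([14.0, 276.0], 40), ([27.0, 276.0], 18), ([38.0, 277.0], 30), ([4.0, 281.0], 19), ([21.0, 282.0], 10), ([46.0, 284.0], 36), ([6.0, 287.0], 38)]
wrist5 [([340.0, 129.0], 728)]
side deck100 [314. 200.]
side tray [305. 222.]
wrist deck100 [342. 138.]
wrist tray [338. 102.]
scene deck100 [319. 190.]
scene tray [321. 203.]
```

```bash
python3 - <<'E'
from h import *
w=ld('wrist5'); m=cv2.inRange(cv2.cvtColor(w['color'],cv2.COLOR_RGB2HSV),(15,150,60),(28,255,255))
c=max(cv2.findContours(m,0,2)[0],key=cv2.contourArea); print(cv2.fitEllipse(c),cv2.boundingRect(c),cv2.contourArea(cv2.convexHull(c)))
M=P(w)
for z in(.077,.013):
    p=onz(w,(340,129),z); d=p-[.536,-.022]; t=np.linspace(0,6.28,50)
    q=np.array([M@[p[0]+.013*np.cos(a),p[1]+.013*np.sin(a),z,1] for a in t]); q=(q[:,:2]/q[:,2:]).astype(np.float32)
    print(z,p,np.hypot(*d),np.degrees(np.arctan2(d[1],d[0])),cv2.contourArea(q))
p=onz(ld('wrist1'),(361,142),.077);M=P(ld('wrist1'));q=np.array([M@[p[0]+.013*np.cos(a),p[1]+.013*np.sin(a),.077,1] for a in t]); q=(q[:,:2]/q[:,2:]).astype(np.float32);print('ref1',cv2.contourArea(q))
cv2.imwrite('pics/w5.png',cv2.resize(w['color'][50:230,220:460],(800,600))[:,:,::-1])
E
```

```text
((339.7815246582031, 128.93667602539062), (29.107887268066406, 30.178443908691406), 25.56534194946289) (325, 114, 30, 31) 698.5
0.077 [0.52135762 0.04770997] 0.07123116534874477 101.8623685899932 1240.2921614566585
0.013 [0.52745435 0.04586736] 0.06840326750310241 97.1767348579508 690.7349784511607
ref1 442.6210591434501
```

The gold coin shows as a full, unoccluded circle. Its size matches the tray floor (698 px against 691 predicted, versus 1240 on the deck), so it has dropped in. Release and withdraw straight up.

Call:
jog_arm:
  deltas:
    - [[0, 0, 0, 0, -0.4], [0, 0, 0, 0, 0], [0, 0, 0, 0, 0.5], [0, 0, 0, 0, 1], [0, 0, 0, 0, 1], [0, 0, 0, 0, 1], [0, 0, 0, 0, 1], [0, 0, 0, 0, 1]]

```text
clock: 13.73
position: [0.535, -0.0204, 0.1212]
tool_rot: [0.551, 0.834, -0.0, -0.0]
contact_force: [0.4, 0.5, -0.4]
opening: 1.004
gripper_force: 0.0
```

Call:
jog_arm:
  deltas:
    - [[0, 0, 0.4, 0, 1], [0, 0, 0.8, 0, 1], [0, 0, 1.2, 0, 1], [0, 0, 1.5, 0, 1], [0, 0, 1.5, 0, 1], [0, 0, 1.5, 0, 1], [0, 0, 1.5, 0, 1], [0, 0, 1.5, 0, 1], [0, 0, 1.2, 0, 1], [0, 0, 0.8, 0, 1], [0, 0, 0, 0, 1], [0, 0, 0, 0, 1]]

```text
clock: 14.73
position: [0.5356, -0.0205, 0.2414]
tool_rot: [0.551, 0.834, 0.0, 0.001]
contact_force: [0.3, 0.1, -0.3]
opening: 1.0
gripper_force: 0.0
```

```bash
python3 - <<'E'
from h import *
s=robot.state(); print(s['clock'],s['position'],s['contact_force'],s['opening'])
a=snap('scene','scene6');b=snap('side','side6');w=snap('wrist','wrist6')
m=cv2.inRange(cv2.cvtColor(w['color'],cv2.COLOR_RGB2HSV),(15,150,60),(28,255,255))
k,l,st,ce=cv2.connectedComponentsWithStats(m); print([(ce[i].round().tolist(),int(st[i,4])) for i in range(1,k) if st[i,4]>40])
r=[cv2.resize(c['color'][y:y+110,x:x+130],(390,330)) for c,y,x in((a,150,230),(b,150,270))]
cv2.imwrite('pics/c6.png',np.vstack([np.hstack(r),cv2.resize(w['color'][60:270,150:460],(780,270*2-270))])[:,:,::-1])
E
```

```text
14.7333 [ 0.53562122 -0.02053516  0.24135566] [ 0.34420511  0.08732472 -0.33417257] 1.0004481689196734
[([334.0, 123.0], 331), ([629.0, 189.0], 44), ([626.0, 202.0], 43), ([628.0, 271.0], 63), ([616.0, 281.0], 69), ([603.0, 292.0], 45), ([622.0, 296.0], 49), ([624.0, 309.0], 51), ([633.0, 319.0], 82), ([574.0, 325.0], 131), ([621.0, 351.0], 575), ([582.0, 355.0], 76), ([594.0, 366.0], 152), ([611.0, 384.0], 213), ([473.0, 381.0], 43), ([178.0, 382.0], 48), ([627.0, 389.0], 66)]
```

View pics/c6.png

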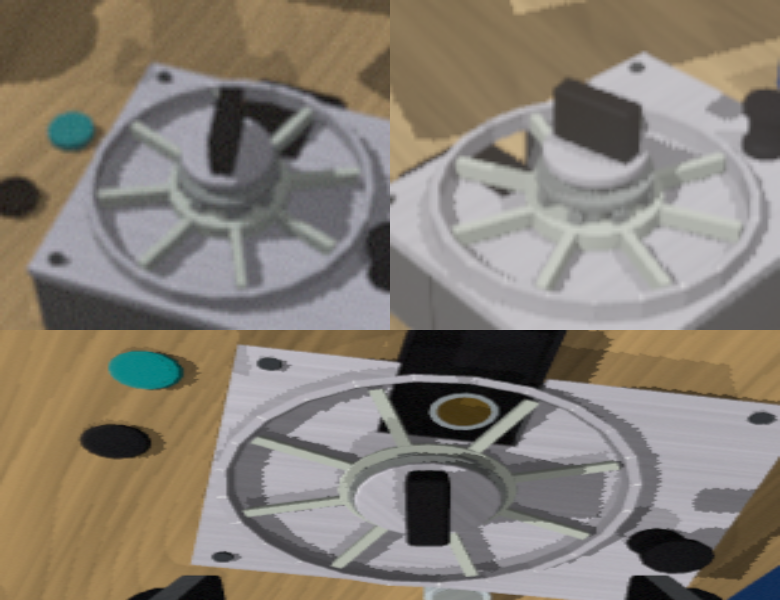

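The last view shows the capsule lying in the tray through the notch, at c6 (464,411). The knob disc is at the same height as while held home, with its lower edge at side row 212 in both views. The loupe and stack are undisturbed and the gripper is clear, so I hand in.

```bash
python3 -c "
from bench import order
print(order.job_done())"
```

```text
the job is handed in; nothing more can be done
None
```

The job is handed in at about 15 s of the 48 s allowed: the knob meshed and went fully home, the clockwise turn dropped the capsule into the tray, and I let go with the knob left down and the loupe and stack where they were.

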